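Pack out the mould press

ROBOT

A 6-joint arm with a two-finger parallel gripper is mounted at the origin on the work surface. World frame = base frame: x ahead of the robot, y to its left, z up, the work surface at z = 0. Lengths are in mm, angles in rad, forces in N, time in s.
With the tool pointing down it reaches from about 275 to 975 mm from the base axis. Payload 8.4 kg.
Tool frame: the origin (TCP) lies between the finger pads; the fingertips stand ahead of it and the grasp point (between the pads) is the TCP (ctrl.tip_extent is the x of the fingertips in the tool frame, in mm); x points along the fingers, y is the direction in which the jaws open and shut, and the axes are right-handed (so a half turn about x gives the same grasp; the last joint's range is limited). The gripper opens to 92 mm and grips with 3 to 60 N. Pads are 20 mm wide; open, the fingers measure 128 mm over their backs; the gripper's body (75 mm by 189 mm) begins 69 mm behind the grasp point.
Start: joints at [-1.325, 0.353, 1.633, -0, 1.155, -0.002], TCP at [153.293, -605.912, 233.583] pointing down, gripper open.
Joint ranges: [-2.63, 2.63], [-0.92, 2.1], [0.06, 2.66], [-1.3, 4.44], [0, 2.69], [-3.02, 3.02]. Speed limits (rad/s): [2.22, 2.22, 2.79, 3.14, 3.14, 3.14].

INTERFACE

Orientations are given as [roll, pitch, yaw] about the fixed x, y, z axes, in that order (R = Rz(yaw) Ry(pitch) Rx(roll)).
In Python, from bench import ctrl gives the robot as it stands.
- The arm moves only by the shell command python3 -m creep 'ROWS' [FORCE]. ROWS is JSON, a list of rows, each an object of numbers: "tx", "ty", "tz": the shift along the tool's x, y, z normalised to -1 to 1, where 1 is 0.3 m; "roll": the turn about the tool's x normalised to -1 to 1, where 1 is 180 degrees; "hand": the closure in counts, from 0 (fully open) to 255 (shut). A call has exactly 8 rows; each row is the pose to reach, as a shift and turn from the pose measured when the call began, along the tool's axes at that moment, turning the shorter way round; what a row does not reach only later rows make up. A row lasts 1/12 s, in which the tool goes at most 41.7 mm and 7.16 degrees, less where a joint would pass 70% of its speed; a pose out of reach is approached as far as the arm can. A call with a number of a shift or a turn outside -1 to 1 is refused whole. A call with a gripper value outside its range is refused whole. The fingers move at their own pace and stop on an object; FORCE is the grip in N (left out, the last holds). Time passes only in rows, so rows that repeat a pose let the fingers close, or fill a call up. It gives the time, the measured TCP pose, the force and the opening at its end, in the units of the state.
- ctrl.observe(): the state, without advancing time (a new reading comes with each control period).
- ctrl.snapshot(name): name is "scene" or "top" or "wrist"; returns a dict with "frame" (400x640x3 uint8, red, green, blue), "range_z" (400x640 float32, mm along the optical axis (not along the pixel's ray), 0 where there is no reading), "fx", "fy", "cx", "cy" (pixels), "rvec" (rotation vector, rad) and "tvec" (3), from world to camera coordinates, as OpenCV has them; the wrist camera has in their place "hand_eye" (4x4, takes a point from camera to tool coordinates, whose origin is the TCP and whose axes are the tool frame's). Camera axes: x right, y down, z forward; pixel columns grow to the right and rows downward; lengths in mm; the calibration is good to about 2 mm. A picture is of the moment at which its call begins: read the wrist's pose just before it.
- ctrl.close_job(): hands the job in, once; it reports no verdict.
The state is a dict: "clock": time; "joints": joint angles; "joint_vel": joint speeds; "joint_efforts": joint torques, N m; "tool_pos": TCP position; "tool_rot": TCP orientation; "ft_force": force on the tool from outside, world axes, zero at the start; "torque": the same for the moment, N m; "width": opening from 0.0 (shut) to 1.0 (fully open).
Only numpy, scipy, OpenCV 4.12 (cv2) and the standard library are available. Lean on these libraries where they do the work, as an engineer would, in place of code of your own. Each camera call takes 0.05 s, during which the arm holds its last target. There are 200 camera calls.

TASK

The mould in the press stands lower than the bridge: lay on its top, flat on one another, the two packer plates that together fill the gap snugly, and slide them in under the bridge without forcing. Leave them centred under the bridge and square with it, lengthwise through the press so that they stick out evenly in front and behind; the unused packers stay on the bench, and nothing else on it is disturbed.

Things in the scene. Friction and masses are not known exactly. Their poses are not given: they have to be found in the camera images.
- bridge (a point): middle of the underside of the press's bridge, a fixed steel bar 60 mm deep (x), 200 mm long (y), 15 mm thick, its flat underside 100 mm above the bench. x points level, away from the robot's side, straight through the press: packers slide in along +x; y runs along the bar; z is up.
- press: the fixed press frame; origin on the bench straight below the bridge's middle, axes as the bridge's. Two round columns of 20 mm diameter stand 85 mm either side along y, their nuts on the bridge reaching 125 mm above the bench. Its place and yaw vary.
- mould_low: the lowest of three fixed closed steel moulds, 48 mm high, flat top, 130 mm wide (y), 230 mm long (x); origin at the foot of its near end, in the middle of the width. One of the three (it varies) stands in the press, axes as the bridge's, origin at bridge x = -170 mm; its top in front of the bridge is free. From its top to the bridge the gap is 52 mm if it is this one. The others wait behind (origin at x over 0), unused.
- mould_mid: the middle of three fixed closed steel moulds, 63 mm high, flat top, 130 mm wide (y), 230 mm long (x); origin at the foot of its near end, in the middle of the width. One of the three (it varies) stands in the press, axes as the bridge's, origin at bridge x = -170 mm; its top in front of the bridge is free. From its top to the bridge the gap is 37 mm if it is this one. The others wait behind (origin at x over 0), unused.
- mould_high: the tallest of three fixed closed steel moulds, 73 mm high, flat top, 130 mm wide (y), 230 mm long (x); origin at the foot of its near end, in the middle of the width. One of the three (it varies) stands in the press, axes as the bridge's, origin at bridge x = -170 mm; its top in front of the bridge is free. From its top to the bridge the gap is 27 mm if it is this one. The others wait behind (origin at x over 0), unused.
- packer10_mid (a point): centre (half-way up) of a loose white plastic packer plate 100 mm long (x), 50 mm wide (y) and 10 mm thick (z), 48 g give or take a third, lying flat on the bench beside the press at the start. The four packers are alike but for thickness (10, 15, 20, 30 mm); their places are shuffled.
- packer15_mid (a point): centre (half-way up) of a loose white plastic packer plate 100 mm long (x), 50 mm wide (y) and 15 mm thick (z), 72 g give or take a third, lying flat on the bench beside the press at the start. The four packers are alike but for thickness (10, 15, 20, 30 mm); their places are shuffled.
- packer20_mid (a point): centre (half-way up) of a loose white plastic packer plate 100 mm long (x), 50 mm wide (y) and 20 mm thick (z), 96 g give or take a third, lying flat on the bench beside the press at the start. The four packers are alike but for thickness (10, 15, 20, 30 mm); their places are shuffled.
- packer30_mid (a point): centre (half-way up) of a loose white plastic packer plate 100 mm long (x), 50 mm wide (y) and 30 mm thick (z), 144 g give or take a third, lying flat on the bench beside the press at the start. The four packers are alike but for thickness (10, 15, 20, 30 mm); their places are shuffled.
- sample_jar: bystander, loose: closed jar, 52 mm across, 75 mm high; origin at its underside (middle).
- beaker: bystander, loose: glass beaker, 64 mm across, 85 mm high; origin at its underside (middle).
- mug: bystander, loose: white mug, 76 mm across, 85 mm high; origin at its underside (middle).
- spoon: bystander, loose: steel spoon lying flat; origin at its underside.
- disc: bystander, loose: round white plastic disc, 70 mm across, 14 mm thick; not a packer; origin at its underside (middle).
- weight: bystander, loose: brass balance weight, 40 mm across, 55 mm high; origin at its underside (middle).
Things that resemble listed ones, but are neither listed nor needed, are in the scene too. Leave any black, blue or green look-alike of the part that bears packer20_mid alone.

How it is judged:
By the outcome, as a careful person would: the job done as asked, in the order asked, and still so for the second after the job is handed in, with the robot touching nothing.
It also fails if it takes over 72 s, if anything falls off the work surface, if the arm or the gripper's body presses on something with over 40 N, if the wrist force passes 120 N, or if a joint passes its speed limit or range.

## Working session

There is one attempt and no reset: what is moved stays moved. The work goes in short steps, Python scripts to look and compute and a shell command to move; the robot and the scene stay as the last step left them, time stands still between calls to the robot, and variables do not carry over. Pictures are saved under pics/ and viewed, on a budget of 10 in all, crops included, one or two more only if the job needs it, and the job is handed in when it is done.

```bash
mkdir -p pics; ls; python3 - <<'E'
from bench import ctrl
import numpy as np,cv2
print(ctrl.observe(), ctrl.tip_extent)
for n in ("top","scene"):
    s=ctrl.snapshot(n); np.savez(n+"0.npz",**s)
    cv2.imwrite(f"pics/{n}0.png",s["frame"][:,:,::-1])
    print(n,s["fx"],s["cx"],s["rvec"],s["tvec"])
E
```

```text
pics
{'clock': 0.0, 'joints': array([-1.32537822e+00,  3.53630945e-01,  1.63414022e+00, -2.89298268e-05,
        1.15522687e+00, -2.42553535e-03]), 'joint_vel': array([ 0.0010042 ,  0.00173652, -0.00181611,  0.00013418,  0.00103477,
        0.00088523]), 'joint_efforts': array([-2.27150384e-03, -5.93839002e+01, -3.34219730e+01,  6.95902132e-02,
        2.31473416e-02, -1.15419789e-04]), 'tool_pos': array([ 153.17931806, -605.43821171,  232.8718322 ]), 'tool_rot': array([-1.55440283,  1.56939069,  1.83504517]), 'ft_force': array([-1.05569112,  0.01128877,  0.55141746]), 'torque': array([-0.01430141,  0.01844544,  0.01974094]), 'width': 0.9988101337776767} 19.0
top 505.93912634022263 318.4741404777955 [ 2.19310402 -2.15008173  0.07822955] [  11.09739186  524.0358494  1610.68436196]
scene 493.86160217120204 322.549907453218 [ 2.13014313  0.92778712 -0.39434755] [-359.10390532 -196.26246341 1787.13712811]
```

View pics/top0.png

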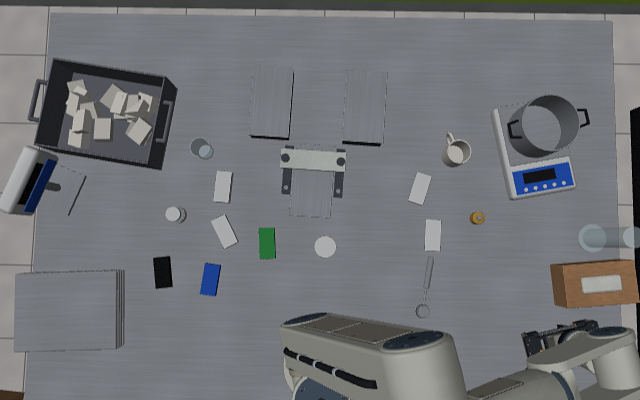

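View pics/scene0.png

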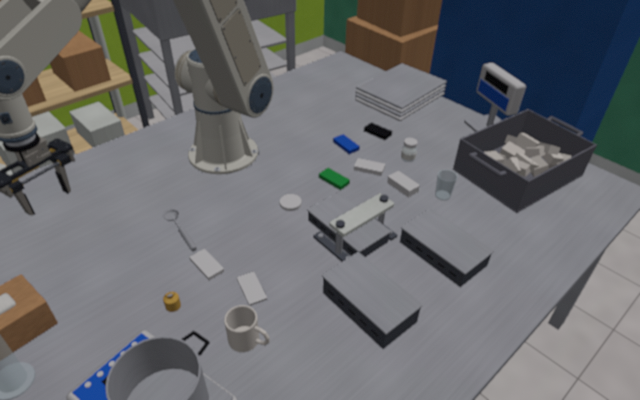

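The top view shows four white plates at pixels (223,186), (224,232), (419,188) and (433,235). The bridge is at (313,160), the mould in the press at (311,195), and the disc at (325,246). Next I'll measure heights and poses.

```bash
cat > h.py <<'E'
import numpy as np,cv2
from scipy.spatial.transform import Rotation as Ro
def cloud(s,T=None):
    z=s["range_z"]; v,u=np.mgrid[:z.shape[0],:z.shape[1]]
    P=np.stack([(u-s["cx"])/s["fx"]*z,(v-s["cy"])/s["fy"]*z,z],-1)
    if T is None:
        R=cv2.Rodrigues(np.array(s["rvec"]))[0]; W=(P-np.array(s["tvec"]).ravel())@R
    else: W=P@T[:3,:3].T+T[:3,3]
    W[z==0]=np.nan
    return W
def tooT(o):
    T=np.eye(4);T[:3,:3]=Ro.from_euler('xyz',o["tool_rot"]).as_matrix();T[:3,3]=o["tool_pos"];return T
def rect(pts):
    (c,(w,h),a)=cv2.minAreaRect(pts.astype(np.float32))
    b=cv2.boxPoints((c,(w,h),a)); e=b[1]-b[0]; f=b[2]-b[1]
    L=e if np.hypot(*e)>np.hypot(*f) else f
    return np.round(c,1),np.round(sorted((w,h)),1),round(np.degrees(np.arctan2(L[1],L[0]))%180,2)
def comp(mask,uv):
    n,l=cv2.connectedComponents(mask.astype(np.uint8)); return l==l[uv[1],uv[0]]
E
python3 - <<'E'
from h import *
s=dict(np.load("top0.npz")); W=cloud(s); f=s["frame"].astype(int)
white=(f.min(-1)>175)
def bench(u,v):  # local bench ring
    a=W[v-28:v+28,u-28:u+28,2]; return np.nanmedian(a[a<np.nanpercentile(a,40)])
for uv in [(223,186),(224,232),(419,188),(433,235),(325,246)]:
    m=comp(white,uv); p=W[m]; p=p[~np.isnan(p[:,2])]
    er=cv2.erode(m.astype(np.uint8),np.ones((3,3)))>0
    print(uv,m.sum(),rect(p[:,:2]),"top",np.nanmedian(W[er][:,2]).round(1),"bench",bench(*uv).round(1),"rgb",f[uv[1],uv[0]])
for n,uv in dict(mould=(311,200),bridge=(313,160),b1=(272,100),b2=(366,100)).items():
    z0=np.nanmedian(W[uv[1]-3:uv[1]+4,uv[0]-3:uv[0]+4,2]); m=comp(np.abs(W[...,2]-z0)<6,uv)
    print(n,z0.round(1),m.sum(),rect(W[m][:,:2]))
print(np.nanmedian(W[280:320,180:260,2]),np.nanmedian(W[240:300,350:400,2]))
E
```

```text
(223, 186) 255751 (array([618.1,  39.5]), array([1901. , 3156.7]), np.float32(91.29)) top 2.2 bench -2.2 rgb [168 169 171]
(224, 232) 255751 (array([618.1,  39.5]), array([1901. , 3156.7]), np.float32(91.29)) top 2.2 bench -2.0 rgb [168 169 171]
(419, 188) 255751 (array([618.1,  39.5]), array([1901. , 3156.7]), np.float32(91.29)) top 2.2 bench -2.1 rgb [170 171 173]
(433, 235) 255751 (array([618.1,  39.5]), array([1901. , 3156.7]), np.float32(91.29)) top 2.2 bench -1.9 rgb [170 171 173]
(325, 246) 255751 (array([618.1,  39.5]), array([1901. , 3156.7]), np.float32(91.29)) top 2.2 bench -2.2 rgb [171 171 173]
mould 48.6 1707 (array([542.4,  45.5]), array([130. , 147.9]), np.float32(176.93))
bridge 116.1 1063 (array([637.5,  40.8]), array([ 60.6, 199.6]), np.float32(87.36))
b1 64.1 2536 (array([836.1, 180.7]), array([130.3, 231.7]), np.float32(176.99))
b2 72.8 2573 (array([ 820.5, -118.9]), array([130.4, 231.2]), np.float32(177.14))
1.206588055071645 0.592601397122361
```

```bash
python3 - <<'E'
from h import *
s=dict(np.load("top0.npz")); W=cloud(s); f=s["frame"].astype(int)
white=(f.min(-1)>148)
for uv in [(223,186),(224,232),(419,188),(433,235),(325,246)]:
    m=comp(white,uv); p=W[m]
    er=cv2.erode(m.astype(np.uint8),np.ones((5,5)))>0
    d=cv2.dilate(m.astype(np.uint8),np.ones((7,7)))-0; d2=cv2.dilate(m.astype(np.uint8),np.ones((15,15)))>0
    ring=d2&~(d>0)
    print(uv,m.sum(),rect(p[:,:2]),"top",np.nanmedian(W[er][:,2]).round(1),"ring",np.nanmedian(W[ring][:,2]).round(1))
E
```

```text
(223, 186) 448 (array([564.6, 335.9]), array([ 54.6, 100.8]), np.float32(174.35)) top 30.6 ring 0.4
(224, 232) 451 (array([418.6, 325.5]), array([ 47.6, 100.1]), np.float32(30.38)) top 20.7 ring 0.6
(419, 188) 441 (array([ 571.3, -306. ]), array([49., 98.]), np.float32(162.29)) top 11.1 ring 0.7
(433, 235) 464 (array([ 419.1, -348. ]), array([ 45.8, 107.1]), np.float32(166.92)) top 16.3 ring 0.6
(325, 246) 353 (array([377.3,  -3.6]), array([48.4, 68.8]), np.float32(41.11)) top 15.0 ring 0.8
```

```bash
cat >> h.py <<'E'
def go(o,pos,jaw):
    """pos world mm; jaw: world yaw (deg) of tool y (mod 180)"""
    T=tooT(o); R=T[:3,:3]; d=R.T@(np.array(pos)-T[:3,3])
    y=R[:,1]; cur=np.degrees(np.arctan2(y[1],y[0])); dy=(jaw-cur+90)%180-90
    # turn about tool x (down): +roll = -yaw
    r=dy*np.sign(R[2,0])
    print("d",d.round(1),"norm",(d/300).round(4),"roll",round(r/180,4),"deg",round(r,1),"curjaw",round(cur,2),
      "rows",np.ceil(max(np.linalg.norm(d)/41.7,abs(r)/7.16)),"j",o["joints"].round(2),"t",o["clock"],"pos",o["tool_pos"].round(1),"tilt x",R[:,0].round(4),"F",np.round(o["ft_force"],1),"w",round(o["width"],3))
E
python3 - <<'E'
from h import *
from bench import ctrl
o=ctrl.observe(); go(o,(490,320,240),84); s=ctrl.snapshot("wrist"); print(np.round(s["hand_eye"],3),s["fx"])
E
```

```text
d [  -6.1 -814.6 -553.5] norm [-0.0202 -2.7154 -1.8451] roll 0.1122 deg 20.2 curjaw -75.8 rows 24.0 j [-1.33  0.35  1.63 -0.    1.16 -0.  ] t 0.1 pos [ 153.2 -605.5  232.9] tilt x [-3.0e-04  1.2e-03 -1.0e+00] F [-0.8 -0.5  0.5] w 1.002
[[ 1.00000e-03 -2.35000e-01  9.72000e-01 -1.51291e+02]
 [ 1.00000e+00  1.00000e-03 -1.00000e-03 -1.28800e+00]
 [-1.00000e-03  9.72000e-01  2.35000e-01 -6.47940e+01]
 [ 0.00000e+00  0.00000e+00  0.00000e+00  1.00000e+00]] 335.8730379217362
```

```bash
python3 -m creep '[{"tx":0,"ty":-0.9,"tz":-0.61,"roll":-0.29,"hand":0},{"tx":0,"ty":-0.9,"tz":-0.61,"roll":-0.29,"hand":0},{"tx":0,"ty":-0.9,"tz":-0.61,"roll":-0.29,"hand":0},{"tx":0,"ty":-0.9,"tz":-0.61,"roll":-0.29,"hand":0},{"tx":0,"ty":-0.9,"tz":-0.61,"roll":-0.29,"hand":0},{"tx":0,"ty":-0.9,"tz":-0.61,"roll":-0.29,"hand":0},{"tx":0,"ty":-0.9,"tz":-0.61,"roll":-0.29,"hand":0},{"tx":0,"ty":-0.9,"tz":-0.61,"roll":-0.29,"hand":0}]'
python3 -c "
from h import *
from bench import ctrl
go(ctrl.observe(),(490,320,240),84)"
```

```text
clock: 0.82
tool_pos: [264.3, -296.4, 233.1]
tool_rot: [-2.519, 1.569, 1.788]
ft_force: [0.7, 0.1, -0.8]
width: 1.002
d [  -6.   -35.4 -655.5] norm [-0.0199 -0.1179 -2.1849] roll 0.4045 deg 72.8 curjaw -23.2 rows 16.0 j [-0.85 -0.01  2.09  0.    1.07 -0.44] t 0.8167 pos [ 264.3 -296.4  233.1] tilt x [-4.0e-04  1.6e-03 -1.0e+00] F [ 0.7  0.1 -0.8] w 1.002
```

```bash
python3 -m creep '[{"tx":0,"ty":-0.06,"tz":-1,"roll":-0.3,"hand":0},{"tx":0,"ty":-0.06,"tz":-1,"roll":-0.3,"hand":0},{"tx":0,"ty":-0.06,"tz":-1,"roll":-0.3,"hand":0},{"tx":0,"ty":-0.06,"tz":-1,"roll":-0.3,"hand":0},{"tx":0,"ty":-0.06,"tz":-1,"roll":-0.3,"hand":0},{"tx":0,"ty":-0.06,"tz":-1,"roll":-0.3,"hand":0},{"tx":0,"ty":-0.06,"tz":-1,"roll":-0.3,"hand":0},{"tx":0,"ty":-0.06,"tz":-1,"roll":-0.3,"hand":0}]'
python3 -c "
from h import *
from bench import ctrl
go(ctrl.observe(),(430,320,260),84)"
```

```text
clock: 1.48
tool_pos: [367.2, -9.1, 233.9]
tool_rot: [2.256, 1.568, 1.233]
ft_force: [0.5, -1.4, 0.6]
width: 0.999
d [ -25.1  225.1 -248.2] norm [-0.0835  0.7503 -0.8275] roll -0.2923 deg -52.6 curjaw 31.39 rows 9.0 j [-0.03 -0.07  2.14  0.    1.07 -0.58] t 1.4833 pos [367.2  -9.1 233.9] tilt x [ 0.0011  0.0031 -1.    ] F [ 0.5 -1.4  0.6] w 0.999
```

```bash
python3 -m creep '[{"tx":-0.08,"ty":0.75,"tz":-0.83,"roll":-0.29,"hand":0},{"tx":-0.08,"ty":0.75,"tz":-0.83,"roll":-0.29,"hand":0},{"tx":-0.08,"ty":0.75,"tz":-0.83,"roll":-0.29,"hand":0},{"tx":-0.08,"ty":0.75,"tz":-0.83,"roll":-0.29,"hand":0},{"tx":-0.08,"ty":0.75,"tz":-0.83,"roll":-0.29,"hand":0},{"tx":-0.08,"ty":0.75,"tz":-0.83,"roll":-0.29,"hand":0},{"tx":-0.08,"ty":0.75,"tz":-0.83,"roll":-0.29,"hand":0},{"tx":-0.08,"ty":0.75,"tz":-0.83,"roll":-0.29,"hand":0}]'
cat >> h.py <<'E'
def wrist(name):
    from bench import ctrl
    o=ctrl.observe(); s=ctrl.snapshot("wrist"); cv2.imwrite(f"pics/{name}.png",s["frame"][:,:,::-1])
    W=cloud(s,tooT(o)@np.array(s["hand_eye"])); np.savez(name+".npz",W=W,f=s["frame"]); return o,s,W
def blobs(W,f,zs,thr=148,lo=400,dz=3):
    for z in zs:
        m=((np.abs(W[...,2]-z)<dz)&(f.min(-1)>thr)).astype(np.uint8)
        n,l,st,ce=cv2.connectedComponentsWithStats(m)
        for i in range(1,n):
            if st[i,4]>lo: q=W[l==i]; print(z,ce[i].round(),st[i,4],rect(q[:,:2]),"z",np.median(q[:,2]).round(1))
E
python3 -c "
from h import *
o,s,W=wrist('w1'); go(o,(560,335,100),84)
blobs(W,s['frame'],(10,15,20,30),dz=2.4)
print(np.nanmedian(W[...,2]))"
```

```text
clock: 2.15
tool_pos: [427.8, 315.2, 258.4]
tool_rot: [1.335, 1.568, 1.23]
ft_force: [0.6, 0.3, -0.1]
width: 1.003
d [158.5  32.9 129.3] norm [0.5285 0.1098 0.4311] roll 0.0002 deg 0.0 curjaw 84.03 rows 5.0 j [ 0.63  0.18  1.81  0.    1.15 -0.84] t 2.15 pos [427.8 315.2 258.4] tilt x [ 0.001   0.0029 -1.    ] F [ 0.6  0.3 -0.1] w 1.003
15 [ 45. 158.] 2534 (array([373.8,   0.5]), array([67.7, 69.1]), np.float32(58.09)) z 13.9
20 [325. 165.] 3465 (array([416.6, 326.8]), array([48.9, 98.8]), np.float32(28.15)) z 20.2
30 [344. 269.] 1929 (array([544.6, 336.4]), array([48.1, 67.2]), np.float32(175.81)) z 30.1
1.0391360396355651
```

View pics/w1.png

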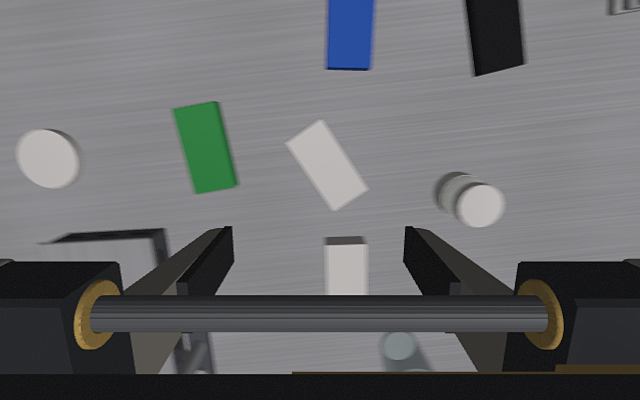

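The view shows the 20 mm packer at (325,165), the near part of the 30 mm packer at (345,265), the green look-alike at (205,147), and the gripper at the bottom. I'll grasp the 30 first.

```bash
python3 -m creep '[{"tx":0.4,"ty":0.112,"tz":0.434,"roll":-0.01,"hand":0},{"tx":0.4,"ty":0.112,"tz":0.434,"roll":-0.01,"hand":0},{"tx":0.4,"ty":0.112,"tz":0.434,"roll":-0.01,"hand":0},{"tx":0.5,"ty":0.112,"tz":0.434,"roll":-0.01,"hand":0},{"tx":0.6,"ty":0.112,"tz":0.434,"roll":-0.01,"hand":0},{"tx":0.7,"ty":0.112,"tz":0.434,"roll":-0.01,"hand":0},{"tx":0.782,"ty":0.112,"tz":0.434,"roll":-0.01,"hand":0},{"tx":0.782,"ty":0.112,"tz":0.434,"roll":-0.01,"hand":0}]'
python3 -c "
from h import *
from bench import ctrl
go(ctrl.observe(),(561,335.5,24),85.8)"
```

```text
clock: 2.87
tool_pos: [564.5, 343.5, 21.8]
tool_rot: [1.257, 1.563, 1.184]
ft_force: [-0.2, -0.6, 0.3]
width: 0.996
d [-2.3 -8.2 -2.9] norm [-0.0077 -0.0273 -0.0096] roll 0.0002 deg 0.0 curjaw 85.83 rows 1.0 j [ 0.54  0.65  1.69  0.01  0.8  -0.96] t 2.8667 pos [564.5 343.5  21.8] tilt x [ 0.003   0.0074 -1.    ] F [-0.2 -0.6  0.3] w 0.996
```

```bash
python3 -m creep '[{"tx":0,"ty":-0.027,"tz":-0.01,"roll":0,"hand":0},{"tx":0,"ty":-0.027,"tz":-0.01,"roll":0,"hand":0},{"tx":0,"ty":-0.027,"tz":-0.01,"roll":0,"hand":255},{"tx":0,"ty":-0.027,"tz":-0.01,"roll":0,"hand":255},{"tx":0,"ty":-0.027,"tz":-0.01,"roll":0,"hand":255},{"tx":0,"ty":-0.027,"tz":-0.01,"roll":0,"hand":255},{"tx":0,"ty":-0.027,"tz":-0.01,"roll":0,"hand":255},{"tx":0,"ty":-0.027,"tz":-0.01,"roll":0,"hand":255}]' 15
python3 -c "
from h import *
from bench import ctrl
go(ctrl.observe(),(561,335.5,24),85.8)"
```

```text
clock: 3.53
tool_pos: [561.0, 335.7, 22.0]
tool_rot: [1.223, 1.562, 1.15]
ft_force: [-0.0, -0.7, 0.8]
width: 0.588
d [-2.  -0.2  0.1] norm [-0.0067 -0.0007  0.0002] roll 0.0003 deg 0.0 curjaw 85.85 rows 1.0 j [ 0.53  0.64  1.71  0.01  0.79 -0.97] t 3.5333 pos [561.  335.7  22. ] tilt x [ 0.0034  0.0076 -1.    ] F [-0.  -0.7  0.8] w 0.588
```

```bash
python3 -m creep '[{"tx":0,"ty":0,"tz":0,"roll":0,"hand":255},{"tx":0,"ty":0,"tz":0,"roll":0,"hand":255},{"tx":0,"ty":0,"tz":0,"roll":0,"hand":255},{"tx":-0.1,"ty":0,"tz":-0.02,"roll":0,"hand":255},{"tx":-0.2,"ty":0,"tz":-0.04,"roll":0,"hand":255},{"tx":-0.3,"ty":0,"tz":-0.04,"roll":0,"hand":255},{"tx":-0.4,"ty":0,"tz":-0.04,"roll":0,"hand":255},{"tx":-0.46,"ty":0,"tz":-0.04,"roll":0,"hand":255}]' 20
python3 -c "
from h import *
from bench import ctrl
go(ctrl.observe(),(547.6,45.2,150),87.2)"
```

```text
clock: 4.2
tool_pos: [549.3, 336.1, 163.1]
tool_rot: [1.068, 1.56, 0.996]
ft_force: [1.2, 0.1, -1.8]
width: 0.544
d [  10.4 -290.4   19.3] norm [ 0.0348 -0.968   0.0645] roll -0.0075 deg -1.3 curjaw 85.85 rows 7.0 j [ 0.54  0.45  1.66  0.01  1.02 -0.96] t 4.2 pos [549.3 336.1 163.1] tilt x [ 0.0059  0.0092 -0.9999] F [ 1.2  0.1 -1.8] w 0.544
```

```bash
python3 -m creep '[{"tx":0,"ty":-0.12,"tz":0.06,"roll":-0.0075,"hand":255},{"tx":0,"ty":-0.26,"tz":0.06,"roll":-0.0075,"hand":255},{"tx":0,"ty":-0.4,"tz":0.06,"roll":-0.0075,"hand":255},{"tx":0,"ty":-0.54,"tz":0.06,"roll":-0.0075,"hand":255},{"tx":0,"ty":-0.68,"tz":0.06,"roll":-0.0075,"hand":255},{"tx":0,"ty":-0.82,"tz":0.06,"roll":-0.0075,"hand":255},{"tx":0,"ty":-0.968,"tz":0.06,"roll":-0.0075,"hand":255},{"tx":0,"ty":-0.968,"tz":0.06,"roll":-0.0075,"hand":255}]'
python3 -c "
from h import *
from bench import ctrl
o,s,W=wrist('w2'); go(o,(547.6,45.2,80),87.2)
print('mould z',np.nanmedian(W[...,2][np.abs(W[...,2]-48)<5]))
m=(np.abs(W[...,2]-48)<4); print(rect(W[m][:,:2]), m.sum())
"
```

```text
clock: 4.87
tool_pos: [545.0, 39.8, 160.2]
tool_rot: [1.037, 1.562, 0.985]
ft_force: [-0.9, -0.6, -1.2]
width: 0.543
d [80.3  4.9  2. ] norm [0.2676 0.0164 0.0066] roll -0.0009 deg -0.2 curjaw 87.04 rows 2.0 j [ 0.07  0.31  1.87  0.01  0.95 -1.46] t 4.8667 pos [545.   39.8 160.2] tilt x [ 0.0048  0.0073 -1.    ] F [-0.9 -0.6 -1.2] w 0.543
mould z 48.200753676509095
(array([548.3,  46.7]), array([130.3, 158.3]), np.float32(177.12)) 11758
```

View pics/w2.png

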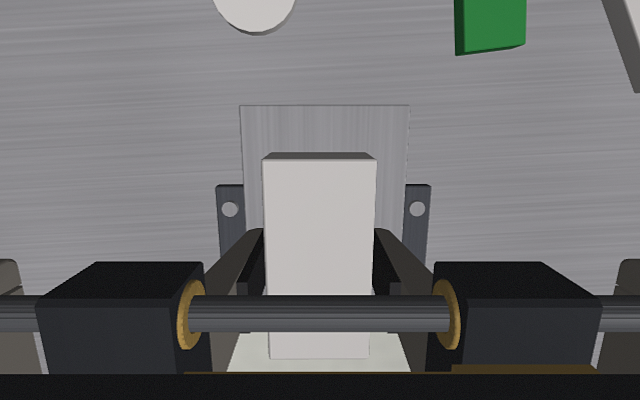

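The view shows the 30 mm packer held squarely at (318,255), with the mould top behind it spanning columns 240–408 and its near edge at row 105. I'll lower it onto the mould.

```bash
python3 -m creep '[{"tx":0.05,"ty":0.018,"tz":0.007,"roll":-0.001,"hand":255},{"tx":0.12,"ty":0.018,"tz":0.007,"roll":-0.001,"hand":255},{"tx":0.19,"ty":0.018,"tz":0.007,"roll":-0.001,"hand":255},{"tx":0.24,"ty":0.018,"tz":0.007,"roll":-0.001,"hand":255},{"tx":0.27,"ty":0.018,"tz":0.007,"roll":-0.001,"hand":255},{"tx":0.29,"ty":0.018,"tz":0.007,"roll":-0.001,"hand":255},{"tx":0.295,"ty":0.018,"tz":0.007,"roll":-0.001,"hand":255},{"tx":0.295,"ty":0.018,"tz":0.007,"roll":-0.001,"hand":255}]'
python3 -c "
from h import *
from bench import ctrl
go(ctrl.observe(),(548,45.8,70),87.1)"
```

```text
clock: 5.58
tool_pos: [548.5, 47.9, 72.0]
tool_rot: [1.056, 1.561, 1.006]
ft_force: [-0.3, -0.2, -0.8]
width: 0.541
d [ 2.  -2.2 -0.4] norm [ 0.0066 -0.0073 -0.0015] roll 0.0004 deg 0.1 curjaw 87.18 rows 1.0 j [ 0.08  0.45  1.92  0.01  0.77 -1.45] t 5.5833 pos [548.5  47.9  72. ] tilt x [ 0.0053  0.0084 -1.    ] F [-0.3 -0.2 -0.8] w 0.541
```

```bash
python3 -m creep '[{"tx":0.006,"ty":-0.007,"tz":0,"roll":0,"hand":255},{"tx":0.007,"ty":-0.007,"tz":0,"roll":0,"hand":255},{"tx":0.007,"ty":-0.007,"tz":0,"roll":0,"hand":255},{"tx":0.007,"ty":-0.007,"tz":0,"roll":0,"hand":0},{"tx":0.007,"ty":-0.007,"tz":0,"roll":0,"hand":0},{"tx":0.007,"ty":-0.007,"tz":0,"roll":0,"hand":0},{"tx":0.007,"ty":-0.007,"tz":0,"roll":0,"hand":0},{"tx":0.007,"ty":-0.007,"tz":0,"roll":0,"hand":0}]'
python3 -m creep '[{"tx":-0.1,"ty":0,"tz":0,"roll":0,"hand":0},{"tx":-0.2,"ty":0,"tz":0,"roll":0,"hand":0},{"tx":-0.3,"ty":0,"tz":-0.02,"roll":0,"hand":0},{"tx":-0.4,"ty":0,"tz":-0.1,"roll":0,"hand":0},{"tx":-0.45,"ty":0,"tz":-0.2,"roll":0,"hand":0},{"tx":-0.45,"ty":0,"tz":-0.2,"roll":0,"hand":0},{"tx":-0.45,"ty":0,"tz":-0.2,"roll":0,"hand":0},{"tx":-0.45,"ty":0,"tz":-0.2,"roll":0,"hand":0}]'
python3 -c "
from h import *
o,s,W=wrist('w3'); go(o,(416.6,326.8,200),118)
blobs(W,s['frame'],(20,78),dz=3)
m=(np.abs(W[...,2]-48)<4); print(rect(W[m][:,:2]), m.sum())
"
```

```text
clock: 6.25
tool_pos: [548.5, 45.9, 70.0]
tool_rot: [1.038, 1.561, 0.989]
ft_force: [0.2, -0.1, 0.1]
width: 0.88
clock: 6.92
tool_pos: [488.3, 47.7, 204.6]
tool_rot: [0.971, 1.56, 0.921]
ft_force: [0.8, 0.0, 0.4]
width: 0.999
d [  6.6 275.2 -85.4] norm [ 0.0219  0.9173 -0.2846] roll -0.1712 deg -30.8 curjaw 87.18 rows 7.0 j [ 0.09  0.17  1.95  0.01  1.01 -1.44] t 6.9167 pos [488.3  47.7 204.6] tilt x [ 0.0065  0.0085 -0.9999] F [0.8 0.  0.4] w 0.999
20 [599.  95.] 5355 (array([415.8, 325.9]), array([51. , 99.4]), np.float32(27.52)) z 20.5
78 [319. 252.] 4634 (array([539.3,  48.3]), array([49.2, 80.2]), np.float32(177.22)) z 78.1
(array([558.9,  46.6]), array([150.5, 180.7]), np.float32(177.07)) 12515
```

```bash
python3 -m creep '[{"tx":0.02,"ty":0.13,"tz":-0.28,"roll":-0.17,"hand":0},{"tx":0.02,"ty":0.26,"tz":-0.28,"roll":-0.17,"hand":0},{"tx":0.02,"ty":0.4,"tz":-0.28,"roll":-0.17,"hand":0},{"tx":0.02,"ty":0.54,"tz":-0.28,"roll":-0.17,"hand":0},{"tx":0.02,"ty":0.68,"tz":-0.28,"roll":-0.17,"hand":0},{"tx":0.02,"ty":0.82,"tz":-0.28,"roll":-0.17,"hand":0},{"tx":0.02,"ty":0.915,"tz":-0.28,"roll":-0.17,"hand":0},{"tx":0.02,"ty":0.915,"tz":-0.28,"roll":-0.17,"hand":0}]'
python3 -c "
from h import *
from bench import ctrl
go(ctrl.observe(),(416.2,326.5,22),118)"
```

```text
clock: 7.63
tool_pos: [418.6, 330.9, 199.2]
tool_rot: [0.563, 1.56, 1.05]
ft_force: [-0.5, -1.2, 0.6]
width: 1.0
d [177.1  -3.8  -5.8] norm [ 0.5903 -0.0127 -0.0193] roll -0.0007 deg -0.1 curjaw 117.87 rows 5.0 j [ 0.66  0.24  1.87  0.    1.02 -1.4 ] t 7.6333 pos [418.6 330.9 199.2] tilt x [ 0.0055  0.0095 -0.9999] F [-0.5 -1.2  0.6] w 1.0
```

```bash
python3 -m creep '[{"tx":0.1,"ty":-0.013,"tz":-0.019,"roll":0,"hand":0},{"tx":0.2,"ty":-0.013,"tz":-0.019,"roll":0,"hand":0},{"tx":0.3,"ty":-0.013,"tz":-0.019,"roll":0,"hand":0},{"tx":0.4,"ty":-0.013,"tz":-0.019,"roll":0,"hand":0},{"tx":0.5,"ty":-0.013,"tz":-0.019,"roll":0,"hand":0},{"tx":0.57,"ty":-0.013,"tz":-0.019,"roll":0,"hand":0},{"tx":0.585,"ty":-0.013,"tz":-0.019,"roll":0,"hand":0},{"tx":0.585,"ty":-0.013,"tz":-0.019,"roll":0,"hand":0}]'
python3 -c "
from h import *
from bench import ctrl
go(ctrl.observe(),(416.2,326.5,22),118)"
```

```text
clock: 8.3
tool_pos: [415.4, 325.6, 21.2]
tool_rot: [0.851, 1.564, 1.338]
ft_force: [0.6, -0.4, 0.2]
width: 0.998
d [-0.8  0.4  1.2] norm [-0.0026  0.0014  0.0039] roll -0.0007 deg -0.1 curjaw 117.87 rows 1.0 j [ 0.66  0.5   1.99  0.01  0.64 -1.4 ] t 8.3 pos [415.4 325.6  21.2] tilt x [ 0.0015  0.0064 -1.    ] F [ 0.6 -0.4  0.2] w 0.998
```

```bash
python3 -m creep '[{"tx":0,"ty":0,"tz":0.003,"roll":0,"hand":255},{"tx":0,"ty":0,"tz":0.003,"roll":0,"hand":255},{"tx":0,"ty":0,"tz":0.003,"roll":0,"hand":255},{"tx":0,"ty":0,"tz":0.003,"roll":0,"hand":255},{"tx":0,"ty":0,"tz":0.003,"roll":0,"hand":255},{"tx":0,"ty":0,"tz":0.003,"roll":0,"hand":255},{"tx":0,"ty":0,"tz":0.003,"roll":0,"hand":255},{"tx":0,"ty":0,"tz":0.003,"roll":0,"hand":255}]' 20
python3 -m creep '[{"tx":0,"ty":0,"tz":0,"roll":0,"hand":255},{"tx":-0.05,"ty":0,"tz":0,"roll":0,"hand":255},{"tx":-0.15,"ty":0,"tz":0,"roll":0,"hand":255},{"tx":-0.25,"ty":0,"tz":0,"roll":0,"hand":255},{"tx":-0.35,"ty":0,"tz":0,"roll":0,"hand":255},{"tx":-0.45,"ty":0,"tz":0,"roll":0,"hand":255},{"tx":-0.55,"ty":0,"tz":0,"roll":0,"hand":255},{"tx":-0.58,"ty":0,"tz":0,"roll":0,"hand":255}]'
python3 -c "
from h import *
o,s,W=wrist('w4'); go(o,(547,47.5,190),87.1)
blobs(W,s['frame'],(o['tool_pos'][2]-2,),dz=8)
"
```

```text
clock: 8.97
tool_pos: [416.3, 326.1, 21.6]
tool_rot: [0.794, 1.564, 1.281]
ft_force: [-0.4, -1.0, 2.6]
width: 0.539
clock: 9.63
tool_pos: [417.4, 326.1, 199.8]
tool_rot: [0.525, 1.559, 1.011]
ft_force: [0.2, -0.0, -1.0]
width: 0.539
d [   7.8 -306.9  -15.7] norm [ 0.0258 -1.023  -0.0525] roll 0.1709 deg 30.8 curjaw 117.87 rows 8.0 j [ 0.66  0.24  1.88  0.    1.02 -1.4 ] t 9.6333 pos [417.4 326.1 199.8] tilt x [ 0.0064  0.0102 -0.9999] F [ 0.2 -0.  -1. ] w 0.539
197.7582974847366 [319. 224.] 14261 (array([403.6, 321. ]), array([49.6, 70.3]), np.float32(28.04)) z 198.3
197.7582974847366 [319. 338.] 1222 (array([456.2, 349. ]), array([ 9.3, 49.3]), np.float32(117.57)) z 198.6
```

```bash
python3 -m creep '[{"tx":0.02,"ty":-0.13,"tz":-0.05,"roll":0.03,"hand":255},{"tx":0.02,"ty":-0.26,"tz":-0.05,"roll":0.06,"hand":255},{"tx":0.02,"ty":-0.39,"tz":-0.05,"roll":0.1,"hand":255},{"tx":0.02,"ty":-0.52,"tz":-0.05,"roll":0.13,"hand":255},{"tx":0.02,"ty":-0.65,"tz":-0.05,"roll":0.16,"hand":255},{"tx":0.02,"ty":-0.78,"tz":-0.05,"roll":0.171,"hand":255},{"tx":0.02,"ty":-0.91,"tz":-0.05,"roll":0.171,"hand":255},{"tx":0.02,"ty":-1,"tz":-0.05,"roll":0.171,"hand":255}]'
python3 -c "
from h import *
from bench import ctrl
go(ctrl.observe(),(549,45.9,130),87.1)"
```

```text
clock: 10.35
tool_pos: [544.9, 51.1, 189.7]
tool_rot: [1.139, 1.56, 1.087]
ft_force: [0.1, 0.3, -1.0]
width: 0.544
d [59.7 -5.6  4.1] norm [ 0.1989 -0.0186  0.0137] roll -0.0004 deg -0.1 curjaw 87.02 rows 2.0 j [ 0.09  0.28  1.85  0.01  1.01 -1.44] t 10.35 pos [544.9  51.1 189.7] tilt x [ 0.0051  0.0097 -0.9999] F [ 0.1  0.3 -1. ] w 0.544
```

```bash
python3 -m creep '[{"tx":0.1,"ty":-0.018,"tz":0.013,"roll":0,"hand":255},{"tx":0.18,"ty":-0.018,"tz":0.013,"roll":0,"hand":255},{"tx":0.24,"ty":-0.018,"tz":0.013,"roll":0,"hand":255},{"tx":0.265,"ty":-0.018,"tz":0.013,"roll":0,"hand":255},{"tx":0.28,"ty":-0.018,"tz":0.013,"roll":0,"hand":255},{"tx":0.28,"ty":-0.018,"tz":0.013,"roll":0,"hand":255},{"tx":0.28,"ty":-0.018,"tz":0.013,"roll":0,"hand":255},{"tx":0.28,"ty":-0.018,"tz":0.013,"roll":0,"hand":255}]'
python3 -c "
from h import *
o,s,W=wrist('w5'); go(o,(549,45.9,99.6),87.1)
blobs(W,s['frame'],(o['tool_pos'][2]-2,78),dz=6,lo=100)
"
```

```text
clock: 11.02
tool_pos: [549.6, 46.6, 106.6]
tool_rot: [1.025, 1.559, 0.973]
ft_force: [0.9, 0.0, -0.6]
width: 0.544
d [ 7.  -0.8 -0.6] norm [ 0.0233 -0.0028 -0.002 ] roll -0.0003 deg -0.1 curjaw 87.05 rows 1.0 j [ 0.08  0.39  1.9   0.01  0.84 -1.45] t 11.0167 pos [549.6  46.6 106.6] tilt x [ 0.0067  0.0099 -0.9999] F [ 0.9  0.  -0.6] w 0.544
104.6007679639 [319. 223.] 14264 (array([534.1,  49. ]), array([49.7, 70.6]), np.float32(176.91)) z 105.2
104.6007679639 [319. 338.] 1217 (array([594.1,  46.1]), array([ 9.1, 49.3]), np.float32(86.91)) z 105.2
```

View pics/w5.png

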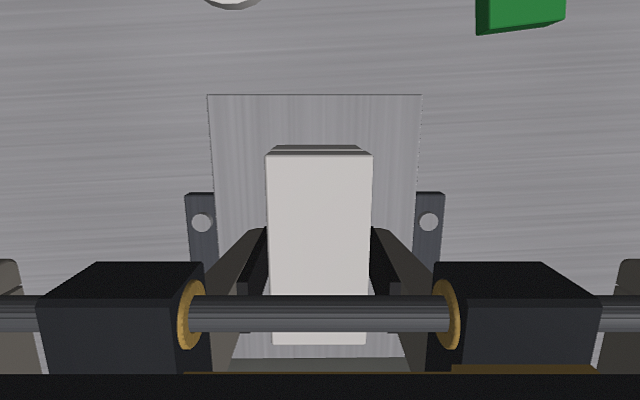

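The 20 mm packer (rows 155–345) hangs just above the 30, and their near edges are aligned. I'll lower and release it.

```bash
python3 -m creep '[{"tx":0.014,"ty":-0.002,"tz":-0.001,"roll":0,"hand":255},{"tx":0.021,"ty":-0.002,"tz":-0.001,"roll":0,"hand":255},{"tx":0.0233,"ty":-0.002,"tz":-0.001,"roll":0,"hand":255},{"tx":0.0233,"ty":-0.002,"tz":-0.001,"roll":0,"hand":255},{"tx":0.0233,"ty":-0.002,"tz":-0.001,"roll":0,"hand":0},{"tx":0.0233,"ty":-0.002,"tz":-0.001,"roll":0,"hand":0},{"tx":0.0233,"ty":-0.002,"tz":-0.001,"roll":0,"hand":0},{"tx":0.0233,"ty":-0.002,"tz":-0.001,"roll":0,"hand":0}]'
python3 -m creep '[{"tx":0,"ty":0,"tz":0,"roll":0,"hand":0},{"tx":0,"ty":0,"tz":0,"roll":0,"hand":0},{"tx":-0.1,"ty":0,"tz":0,"roll":0,"hand":0},{"tx":-0.2,"ty":0,"tz":-0.05,"roll":0,"hand":0},{"tx":-0.3,"ty":0,"tz":-0.15,"roll":0,"hand":0},{"tx":-0.3,"ty":0,"tz":-0.25,"roll":0,"hand":0},{"tx":-0.3,"ty":0,"tz":-0.25,"roll":0,"hand":0},{"tx":-0.3,"ty":0,"tz":-0.25,"roll":0,"hand":0}]'
python3 -c "
from h import *
o,s,W=wrist('w6'); go(o,(506,47.5,75),87.1)
f=s['frame'].astype(int)
blobs(W,f,(78,98),dz=4,lo=100)
m=(np.abs(W[...,2]-48)<3)&(W[...,0]<640); print(rect(W[m][:,:2]), m.sum())
for n,z in(('m',48),('p',98)):
  for x in (480,520,540):
    q=W[(np.abs(W[...,2]-z)<3)&(np.abs(W[...,0]-x)<2)][:,1]
    if len(q): print(n,x,q.min(),q.max(),(q.min()+q.max())/2)
"
```

```text
clock: 11.73
tool_pos: [549.5, 46.1, 99.8]
tool_rot: [0.997, 1.559, 0.945]
ft_force: [-0.5, 0.9, -0.7]
width: 0.81
clock: 12.4
tool_pos: [473.2, 49.1, 189.9]
tool_rot: [0.934, 1.558, 0.883]
ft_force: [0.1, 0.5, -0.1]
width: 1.0
d [115.1  -1.1  32. ] norm [ 0.3837 -0.0037  0.1067] roll -0.0002 deg -0.0 curjaw 87.06 rows 3.0 j [ 0.09  0.17  1.99  0.01  0.97 -1.43] t 12.4 pos [473.2  49.1 189.9] tilt x [ 0.0082  0.01   -0.9999] F [ 0.1  0.5 -0.1] w 1.0
98 [319. 268.] 3292 (array([521.6,  49.5]), array([45.6, 49.2]), np.float32(86.99)) z 98.2
98 [319. 342.] 1195 (array([588.1,  46.3]), array([21.1, 48.7]), np.float32(87.21)) z 98.1
(array([552.7,  42.5]), array([174.5, 187.7]), np.float32(89.99)) 12126
m 480 -14.655851969551463 114.53891062350773 49.941529326978134
m 520 -16.765046166321042 112.71447445459931 47.974714144139135
m 540 -17.0217804691288 111.89233036218309 47.435274946527144
p 520 24.27784063760347 74.07181933329761 49.17482998545054
p 540 23.763756603652514 72.76996305555265 48.26685982960258
```

View pics/w6.png

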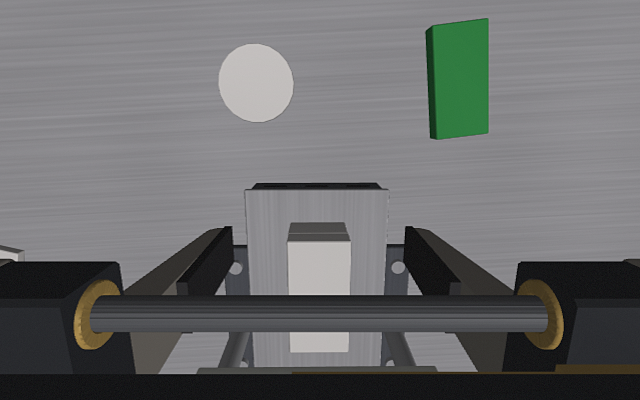

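The stack lies flat on the mould at (320,295), with its top at z = 98.2. Next I'll grip both plates near the front end.

```bash
python3 -m creep '[{"tx":0.1,"ty":0,"tz":0.099,"roll":0,"hand":0},{"tx":0.2,"ty":0,"tz":0.099,"roll":0,"hand":0},{"tx":0.28,"ty":0,"tz":0.099,"roll":0,"hand":0},{"tx":0.34,"ty":0,"tz":0.099,"roll":0,"hand":0},{"tx":0.375,"ty":0,"tz":0.099,"roll":0,"hand":0},{"tx":0.387,"ty":0,"tz":0.099,"roll":0,"hand":0},{"tx":0.387,"ty":0,"tz":0.099,"roll":0,"hand":0},{"tx":0.387,"ty":0,"tz":0.099,"roll":0,"hand":0}]'
python3 -c "
from h import *
from bench import ctrl
go(ctrl.observe(),(503.8,48.3,74),87.1)"
```

```text
clock: 13.12
tool_pos: [505.6, 48.8, 74.2]
tool_rot: [0.89, 1.557, 0.839]
ft_force: [0.2, 0.6, -0.0]
width: 1.0
d [ 0.1 -0.6 -1.8] norm [ 0.0005 -0.0018 -0.0059] roll -0.0003 deg -0.0 curjaw 87.05 rows 1.0 j [ 0.09  0.39  2.02  0.01  0.73 -1.44] t 13.1167 pos [505.6  48.8  74.2] tilt x [ 0.009   0.01   -0.9999] F [ 0.2  0.6 -0. ] w 1.0
```

```bash
python3 -m creep '[{"tx":0,"ty":-0.002,"tz":-0.006,"roll":0,"hand":0},{"tx":0,"ty":-0.002,"tz":-0.006,"roll":0,"hand":255},{"tx":0,"ty":-0.002,"tz":-0.006,"roll":0,"hand":255},{"tx":0,"ty":-0.002,"tz":-0.006,"roll":0,"hand":255},{"tx":0,"ty":-0.002,"tz":-0.006,"roll":0,"hand":255},{"tx":0,"ty":-0.002,"tz":-0.006,"roll":0,"hand":255},{"tx":0,"ty":-0.002,"tz":-0.006,"roll":0,"hand":255},{"tx":0,"ty":-0.002,"tz":-0.006,"roll":0,"hand":255}]' 12
python3 -c "
from h import *
o,s,W=wrist('w7'); go(o,(547,44,74),87.1)
blobs(W,s['frame'],(78,98),dz=4,lo=100)
f=s['frame'].astype(int)
for n,z in(('m',48),('p',98)):
  for x in (475,480,485,490,505,510):
    q=W[(np.abs(W[...,2]-z)<3)&(np.abs(W[...,0]-x)<2)][:,1]
    if len(q): print(n,x,q.min().round(1),q.max().round(1),(q.min()+q.max())/2)
"
```

```text
clock: 13.78
tool_pos: [503.8, 48.3, 74.3]
tool_rot: [0.882, 1.557, 0.831]
ft_force: [-0.0, 0.2, 1.3]
width: 0.542
d [ 0.6 -2.  43.3] norm [ 0.002  -0.0068  0.1444] roll -0.0002 deg -0.0 curjaw 87.06 rows 2.0 j [ 0.09  0.39  2.02  0.01  0.73 -1.44] t 13.7833 pos [503.8  48.3  74.3] tilt x [ 0.0092  0.01   -0.9999] F [-0.   0.2  1.3] w 0.542
98 [319. 284.] 2541 (array([503.7,  49.4]), array([10.6, 49.4]), np.float32(86.91)) z 98.2
98 [319. 351.] 4444 (array([536.6,  48.2]), array([21.6, 49.6]), np.float32(86.75)) z 98.2
m 475 -14.8 115.1 50.10584432079216
m 480 -15.0 114.8 49.90112394249902
m 485 -15.0 114.2 49.60616263008509
m 490 -15.2 113.9 49.338893582242534
m 505 -15.8 113.5 48.83324673226813
m 510 -16.4 113.0 48.3062788211226
p 490 9.1 25.1 17.068623738676877
p 505 23.9 74.5 49.18897695889348
p 510 35.4 74.2 54.797123321814944
```

```bash
python3 -m creep '[{"tx":0,"ty":-0.002,"tz":0.02,"roll":0,"hand":255},{"tx":0,"ty":-0.002,"tz":0.04,"roll":0,"hand":255},{"tx":0,"ty":-0.002,"tz":0.06,"roll":0,"hand":255},{"tx":0.001,"ty":-0.002,"tz":0.08,"roll":0,"hand":255},{"tx":0.001,"ty":-0.002,"tz":0.1,"roll":0,"hand":255},{"tx":0.001,"ty":-0.002,"tz":0.12,"roll":0,"hand":255},{"tx":0.001,"ty":-0.002,"tz":0.14,"roll":0,"hand":255},{"tx":0.001,"ty":-0.002,"tz":0.15,"roll":0,"hand":255}]'
python3 -c "
from h import *
from bench import ctrl
o=ctrl.observe(); go(o,(593.2,43.2,74.2),87.06)
"
```

```text
clock: 14.5
tool_pos: [549.9, 45.3, 74.2]
tool_rot: [0.839, 1.557, 0.788]
ft_force: [-0.5, 0.5, -1.2]
width: 0.548
d [ 0.4  0.1 43.3] norm [0.0015 0.0004 0.1444] roll -0.0 deg -0.0 curjaw 87.05 rows 2.0 j [ 0.07  0.44  1.92  0.01  0.77 -1.46] t 14.5 pos [549.9  45.3  74.2] tilt x [ 0.01    0.0101 -0.9999] F [-0.5  0.5 -1.2] w 0.548
```

```bash
python3 -m creep '[{"tx":0,"ty":0,"tz":0.02,"roll":0,"hand":255},{"tx":0,"ty":0,"tz":0.04,"roll":0,"hand":255},{"tx":0.001,"ty":0,"tz":0.06,"roll":0,"hand":255},{"tx":0.001,"ty":0,"tz":0.08,"roll":0,"hand":255},{"tx":0.001,"ty":0,"tz":0.1,"roll":0,"hand":255},{"tx":0.001,"ty":0,"tz":0.12,"roll":0,"hand":255},{"tx":0.001,"ty":0,"tz":0.14,"roll":0,"hand":255},{"tx":0.001,"ty":0,"tz":0.141,"roll":0,"hand":255}]'
python3 -c "
from h import *
o,s,W=wrist('w8'); go(o,(593.3,43.2,74.2),87.06)
x=[W[(np.abs(W[...,2]-z)<3)] for z in (48,98,115)]
for n,q in zip('mpb',x): print(n,len(q), q[:,0].min(),q[:,0].max())
q=x[0]; 
for a in (475,485,495,505,515,525,535): 
  y=q[np.abs(q[:,0]-a)<2][:,1]; print(a,y.min().round(1),y.max().round(1),(y.min()+y.max())/2)
blobs(W,s['frame'],(98,115),dz=4,lo=60)
"
```

```text
clock: 15.17
tool_pos: [593.9, 43.1, 74.3]
tool_rot: [0.759, 1.555, 0.708]
ft_force: [0.9, 0.3, -1.5]
width: 0.543
d [ 0.1  0.1 -0.6] norm [ 0.0005  0.0002 -0.0021] roll -0.0001 deg -0.0 curjaw 87.05 rows 1.0 j [ 0.06  0.49  1.83  0.01  0.81 -1.46] t 15.1667 pos [593.9  43.1  74.3] tilt x [ 0.0118  0.0101 -0.9999] F [ 0.9  0.3 -1.5] w 0.543
m 60097 470.2012682748148 614.6802522309775
p 3608 579.6503264783476 600.27205848105
b 6897 578.8492759028553 624.3268326795808
475 -14.8 115.0 50.086077738474266
485 -15.6 114.5 49.47283547344012
495 -15.9 113.9 48.99563157445925
505 -16.0 113.1 48.5414524220468
515 -16.8 113.0 48.10632487561354
525 -17.1 112.4 47.63713157607582
535 -17.5 111.8 47.15248060406002
98 [319. 284.] 2540 (array([593.6,  44.3]), array([11. , 49.3]), np.float32(86.86)) z 98.3
115 [319. 357.] 5094 (array([615.5,  42.9]), array([15. , 70.6]), np.float32(86.23)) z 115.1
```

View pics/w8.png

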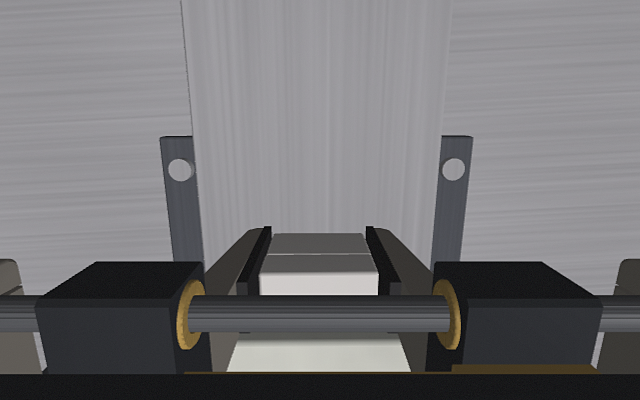

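The stack is under the bridge. Its near end is at x ≈ 588 and the bridge's front edge at ≈ 608, and laterally it lines up with the mould's centreline. I'll release and back away.

```bash
python3 -m creep '[{"tx":0,"ty":0,"tz":0,"roll":0,"hand":0},{"tx":0,"ty":0,"tz":0,"roll":0,"hand":0},{"tx":0,"ty":0,"tz":0,"roll":0,"hand":0},{"tx":0,"ty":0,"tz":0,"roll":0,"hand":0},{"tx":0,"ty":0,"tz":0,"roll":0,"hand":0},{"tx":0,"ty":0,"tz":0,"roll":0,"hand":0},{"tx":0,"ty":0,"tz":-0.05,"roll":0,"hand":0},{"tx":0,"ty":0,"tz":-0.1,"roll":0,"hand":0}]'
python3 -m creep '[{"tx":-0.02,"ty":0,"tz":-0.1,"roll":0,"hand":0},{"tx":-0.1,"ty":0,"tz":-0.2,"roll":0,"hand":0},{"tx":-0.2,"ty":0,"tz":-0.25,"roll":0,"hand":0},{"tx":-0.3,"ty":0,"tz":-0.3,"roll":0,"hand":0},{"tx":-0.4,"ty":0,"tz":-0.35,"roll":0,"hand":0},{"tx":-0.5,"ty":0,"tz":-0.4,"roll":0,"hand":0},{"tx":-0.6,"ty":0,"tz":-0.4,"roll":0,"hand":0},{"tx":-0.6,"ty":0,"tz":-0.4,"roll":0,"hand":0}]'
python3 -c "
from h import *
from bench import ctrl
o,s,W=wrist('w9'); go(o,(450,43,250),87)
blobs(W,s['frame'],(98,115),dz=4,lo=40)
s=ctrl.snapshot('top'); W=cloud(s); np.savez('top1.npz',**s)
f=s['frame']
blobs(W,f,(100,116),thr=120,lo=20,dz=5)
c=cv2.resize(f[40:300,140:480],None,fx=2.3,fy=2.3,interpolation=cv2.INTER_CUBIC)
cv2.imwrite('pics/t1.png',c[:,:,::-1])
"
```

```text
clock: 15.88
tool_pos: [563.5, 44.6, 74.0]
tool_rot: [0.753, 1.555, 0.701]
ft_force: [0.1, 0.4, -0.2]
width: 1.005
clock: 16.55
tool_pos: [443.6, 49.3, 258.1]
tool_rot: [0.54, 1.547, 0.489]
ft_force: [2.1, 0.5, 1.1]
width: 0.999
d [ 8.1 -6.1  6.5] norm [ 0.0271 -0.0203  0.0218] roll 0.0003 deg 0.1 curjaw 87.06 rows 1.0 j [ 0.1   0.03  1.98  0.01  1.11 -1.42] t 16.55 pos [443.6  49.3 258.1] tilt x [ 0.0207  0.011  -0.9997] F [2.1 0.5 1.1] w 0.999
98 [318. 336.] 374 (array([605.6,  44.4]), array([11.3, 49.3]), np.float32(87.38)) z 98.2
115 [316. 360.] 3885 (array([623.7,  43.2]), array([ 30.9, 198.9]), np.float32(87.08)) z 115.0
100 [120. 100.] 67 (array([820.6, 649.4]), array([27.2, 48.6]), np.float32(162.57)) z 100.5
100 [133. 102.] 143 (array([807.9, 606.3]), array([46.1, 58.8]), np.float32(169.38)) z 99.8
100 [ 91. 105.] 30 (array([800.4, 745.2]), array([17.8, 28.3]), np.float32(83.62)) z 98.0
100 [ 79. 121.] 90 (array([755.3, 774.8]), array([25.9, 71.6]), np.float32(167.52)) z 99.8
100 [116. 110.] 25 (array([785.8, 660.8]), array([17.2, 24.6]), np.float32(112.95)) z 98.8
100 [140. 128.] 171 (array([733.1, 587.2]), array([53.7, 65.4]), np.float32(52.96)) z 99.1
100 [314. 148.] 62 (array([679.5,  39. ]), array([15.8, 47.1]), np.float32(86.76)) z 99.2
100 [312. 174.] 90 (array([598.9,  43.8]), array([20. , 48.3]), np.float32(85.89)) z 98.5
100 [601. 284.] 503 (array([ 281.9, -838.3]), array([ 45.7, 118.4]), np.float32(95.96)) z 100.1
116 [313. 160.] 926 (array([638.3,  41.2]), array([ 59.9, 198.7]), np.float32(86.89)) z 115.6
```

View pics/t1.png

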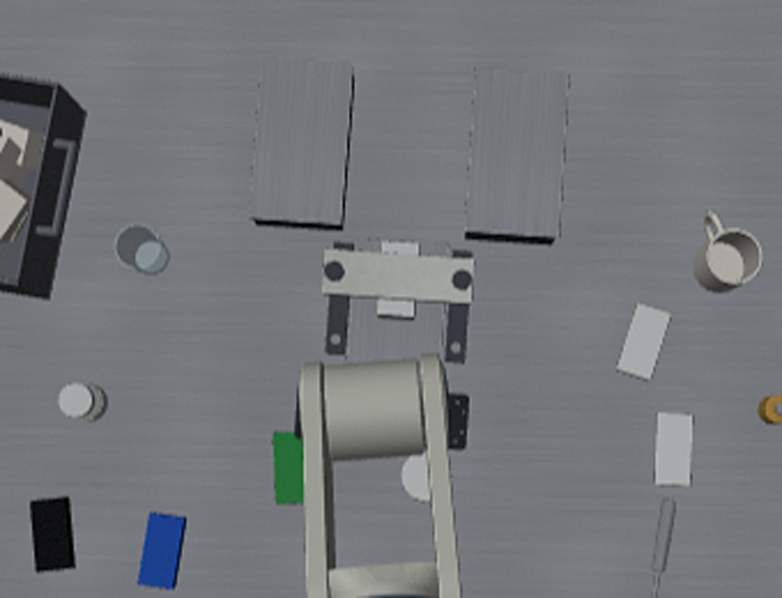

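```bash
python3 -c "
from bench import ctrl
print(ctrl.close_job(), ctrl.observe()['clock'])"
```

```text
the job is handed in; nothing more can be done
the job is handed in; nothing more can be done
```

The job is handed in: the 30 mm and 20 mm packers lie flat on one another under the bridge. It took about 17 s of the 72 s allowed.

- **Choice of packers:** the mould in the press measured 48 mm high, so it is the low one with a 52 mm gap. The 30 mm and 20 mm packers together fill 50 mm of it.
- **How it was done:** I laid the 30 on the mould in front of the bridge, put the 20 on top, gripped both near their front end and slid them in level. The wrist force read about 2 N or less after each step, so nothing was forced.

Final checks, with the gripper open and clear:

| Check | Packers | Bridge |
|---|---|---|
| Middle along x (top camera) | about 638.2 mm | 638.3 mm |
| Middle along y (top camera) | about 41.4 mm | 41.2 mm |
| Direction through the press (top camera) | about -3.4° | about -3.1° |

- **Fit:** the packers stick out about 20 mm in front and 19 mm behind, and the top of the stack is at z = 98.2 mm under the 100 mm underside.
- **Rest of the bench:** the two unused packers and, as far as the last top view shows, everything else are where they were. In that view the arm hid part of the disc and the green look-alike, neither of which it touched.

**Disagreement:** the last wrist view showed about 8 mm of packer in front of the bridge, not 20 mm. I put this down to the gripper blocking part of that view. The top camera, and the wrist view just before release, both gave about 20 mm.

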